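# Let the cutlery holder's door back one notch

### The job

The wet cutlery needs air, so open the holder's sliding door by one notch through its ratchet: with a fingertip push the red pawl's tab to lift the pawl clear of the orange wheel, push the wheel backward (clockwise from above) by its pegs exactly one notch, then push the pawl fully down again so that it locks the wheel. Work gently, pinch nothing, do not touch the blue door itself, and leave everything else on the ledge where it is.

Things in the scene. Friction and masses are not known exactly. Their poses are not given: they have to be found in the camera images.
- holder: White plastic cutlery holder, 270 x 270 x 70 mm high, fixed. Origin under its centre, z up; its front (robot's side) faces its own -x. On its -y half: a flat orange ratchet wheel and, in front of it, the red pawl. On its +y half: the blue sliding door, grip bar 86 mm above the ledge. Only the pegs (122 mm above the ledge), pawl (158 mm) and pawl bracket (112 mm) rise above 96 mm.
- hub (a point): Centre of the wheel on its vertical axis, at the disc's upper face: (35, -50, 90) mm in the holder's frame. The disc has 60 mm radius, 12 teeth out to 75 mm radius (30 degrees a notch), a hub cap 6 mm high and four upright pegs, 12 mm thick and 32 mm high above the disc, 90 degrees apart at 52 mm radius. Backward is clockwise seen from above.
- peg (a point): Top centre of the wheel's yellow peg (the other three are black); it turns with the wheel. With the wheel at 0 it stands at (37, -37) mm from the hub along the holder's x and y, the black ones at (37, 37), (-37, 37) and (-37, -37) mm. Any peg may be pushed.
- wheel (a joint): Angle of the wheel, rad. 0: the pawl is mid-way in the first notch (start: within 0.07 of that). It grows as the wheel is pushed backward (clockwise from above); one notch is 0.524. The pawl enters a notch when the wheel is within about 0.12 of the notch's middle. Stiff (2 to 3 N at a peg), it stays where it is left; stop at 1.5.
- tab (a point): Top centre of the pawl's upright thumb tab, a red plate 20 mm wide (holder's y) and 6 mm thick (holder's x), rising 56 mm above the pawl's pivot; 158 mm above the ledge when the pawl is down. Between the tab and the wheel's centre, below 104 mm, the pawl's arm reaches 44 mm from the pivot and its nose drops between two teeth.
- pivot (a point): The pawl's pivot, a level axle along the holder's y, at (-70, -50, 102) mm in the holder's frame, in a dark bracket 38 mm wide.
- pawl (a joint): Angle of the pawl, rad: 0 fully down in the wheel, growing as its nose lifts and the tab leans away from the wheel (to the holder's -x); stop at 1.0. From about 0.35 the nose clears the teeth; 0.6 is a good lift. Push the tab away from the wheel to lift, towards the wheel to drop. Stiff (1 to 2 N at the tab), it stays where it is left.
- door: Blue plastic sliding door of the holder, a plate of 140 x 110 x 6 mm with a steel rack geared to the wheel; its origin coincides with the holder's origin when shut, and it slides to the holder's +x, 26 mm for each notch the wheel goes backward. Moved only through the wheel; not to be touched.
- teacup: White ceramic teacup with handle, 84 mm across, 65 mm high; origin under its centre. Bystander.
- sugar_jar: Glass jar with wooden lid, 72 mm across, 100 mm high; origin under its centre. Bystander.
- tea_tin: Green tin, 72 mm across, 90 mm high; origin under its centre. Bystander.
- pan_lid: Aluminium saucepan lid with black knob, 174 mm across, 44 mm high; origin under its centre. Bystander.
- stick: Wooden stirring stick, 220 x 12 x 6 mm, long along its y, lying in front of the holder; origin under its centre. Bystander.
- pot_holder: Green hard silicone pot holder, 130 x 130 x 8 mm, lying at the holder's -y side; origin under its centre. Bystander.

How it is judged:
By the outcome, as a careful person would: the job done as asked, in the order asked, and still so for the second after the job is handed in, with the robot touching nothing.
It also fails if it takes over 51 s, if anything falls off the work surface, if the arm or the gripper's body presses on something with over 40 N, if the wrist force passes 120 N, or if a joint passes its speed limit or range.

### The arm

A 6-joint arm with a two-finger parallel gripper is mounted at the origin on the work surface. World frame = base frame: x ahead of the robot, y to its left, z up, the work surface at z = 0. Lengths are in m, angles in degrees, forces in N, time in s.
With the tool pointing down it reaches from about 0.425 to 0.95 m from the base axis. Payload 14.7 kg.
Tool frame: the origin (TCP) lies where the fingers leave the gripper's body, on its centre line; the fingertips stand 73 mm ahead of it and the grasp point (between the pads) lies 54 mm ahead of it; z points along the fingers, y is the direction in which the jaws open and shut (so a half turn about z gives the same grasp; the last joint's range is limited). The gripper opens to 85 mm and grips with 20 to 120 N. Pads are 22 mm wide; open, the fingers measure 114 mm over their backs; the gripper's body (76 mm by 85 mm) begins 54 mm behind the grasp point. The pads swing forward as they close: fully open they stand 13 mm farther back than shut.
Start: joints at [-76.467, 27.513, 91.461, -0, 61.026, -2.67], TCP at [0.181, -0.624, 0.304] pointing down, gripper open.
Joint ranges: [-157.49, 157.49], [-46.99, 117.5], [13.45, 153.17], [-89.5, 269.5], [5.16, 153.95], [-167.48, 167.48]. Speed limits (degrees/s): [108.29, 108.29, 136.94, 172.46, 172.46, 172.46].

### API

Orientations are given as [roll, pitch, yaw] about the fixed x, y, z axes, in that order (R = Rz(yaw) Ry(pitch) Rx(roll)).
In Python, from bench import env gives the robot as it stands. The module is installed in compiled form; this text tells all that it offers.
- The arm moves only by the tool move_arm, never from a script. Its argument "deltas" is a list of rows, each an object with "travel": the shift along the tool's x, y, z scaled (see below), a list of three; "angular": the turn, a rotation vector about the tool's x, y, z scaled (see below), a list of three; "gripper": the opening, from -1 (shut) to 1 (fully open). In form: [{"travel": [dx, dy, dz], "angular": [ax, ay, az], "gripper": gripper}, ...]. A call has 1 to 12 rows; each row shifts and turns the pose as measured when the row begins, along the tool's axes as they then stand; what a row does not reach is not made up. The controller multiplies each number of a shift by 0.15 m and each number of a turn by 60 degrees. A row lasts 1/8 s, in which the tool goes at most 62.5 mm and 10.7 degrees, less where a joint would pass 70% of its speed; a pose out of reach is approached as far as the arm can. A call with a number of a shift or a turn outside -1 to 1 is refused whole. A call with a gripper value outside its range is refused whole. The fingers move at their own pace and stop on an object; the grip force is fixed at half the most. Time passes only in rows, so rows that do not move let the fingers close. It gives the time, the measured TCP pose, the force and the opening at its end, in the units of the state.
- env.get_obs(): the state, without advancing time (a new reading comes with each control period).
- env.snapshot(name): name is "scene" or "top" or "wrist"; returns a dict with "frame" (420x560x3 uint8, red, green, blue), "mtx" (3x3 intrinsics, pixels), "k1" (the pictures are not rectified: a ray, as slopes to the right and down, at radius r is drawn at 1 + k1 r^2 times it, then the intrinsics apply), "world_to_cam" (4x4, takes a point from world to camera coordinates). Camera axes: x right, y down, z forward; pixel columns grow to the right and rows downward; lengths in m; the calibration is good to about 2 mm. A picture is of the moment at which its call begins. There is no depth.
- env.finish_job(): hands the job in, once; it reports no verdict.
The state is a dict: "clock": time; "joint_positions": joint angles; "joint_velocities": joint speeds; "effort": joint torques, N m; "eef_pos": TCP position; "tcp_rot": TCP orientation; "ft_force": force on the tool from outside, world axes, zero at the start; "ft_torque": the same for the moment, N m; "width": opening from 0.0 (shut) to 1.0 (fully open).
Only numpy, scipy, OpenCV 4.12 (cv2) and the standard library are available. Lean on these libraries where they do the work, as an engineer would, in place of code of your own. Each camera call takes 0.05 s, during which the arm holds its last target.

## Working session

There is one attempt and no reset: what is moved stays moved. The work goes in short steps, Python scripts to look and compute and a tool call to move; the robot and the scene stay as the last step left them, time stands still between calls to the robot, and variables do not carry over. Pictures are saved under pics/ and viewed, and the job is handed in when it is done.

Besides the shell and the picture viewer there is one more tool, called after "Request:" as name([rows], argument=value, ...), one row to a line, values as JSON. move_arm: Moves the arm, as the interface text tells. Shifts and turns lie within -1 to 1; 1 stands for 0.15 m of shift or 60 degrees of turn. Its arguments: {"type":"object","properties":{"deltas":{"type":"array","items":{"type":"object","properties":{"travel":{"type":"array","items":{"type":"number"}},"angular":{"type":"array","items":{"type":"number"}},"gripper":{"type":"number"}}}}},"required":["deltas"]}

```bash
mkdir -p pics
cat > h.py <<'E'
import numpy as np, cv2
from bench import env
def snap(n,f):
    s=env.snapshot(n); cv2.imwrite('pics/'+f,cv2.cvtColor(s['frame'],cv2.COLOR_RGB2BGR)); return s
def ray(s,u,v):
    K=s['mtx'];k=float(np.ravel(s['k1'])[0]); d=np.array([(u-K[0,2])/K[0,0],(v-K[1,2])/K[1,1]])
    p=d.copy()
    for _ in range(30): p=d/(1+k*(p@p))
    T=s['world_to_cam'];R=T[:3,:3];c=-R.T@T[:3,3]
    r=R.T@np.array([p[0],p[1],1]); return c,r/np.linalg.norm(r)
def onz(s,u,v,z):
    c,r=ray(s,u,v); return c+r*(z-c[2])/r[2]
def proj(s,P):
    T=s['world_to_cam'];K=s['mtx'];k=float(np.ravel(s['k1'])[0])
    q=T[:3,:3]@np.asarray(P)+T[:3,3];p=q[:2]/q[2];p=p*(1+k*(p@p));return K[:2,:2]@p+K[:2,2]
def tri(*rs):
    A=np.zeros((3,3));b=np.zeros(3)
    for c,r in rs:
        M=np.eye(3)-np.outer(r,r);A+=M;b+=M@c
    x=np.linalg.solve(A,b); return x,[np.linalg.norm(np.cross(x-c,r))*1e3 for c,r in rs]
E
python3 - <<'E'
from h import *
for n in('scene','top','wrist'):
    s=snap(n,n+'0.png');c,r=ray(s,280,210);print(n,c.round(3),r.round(3),s['k1'])
print(env.get_obs())
E
```

```text
scene [ 1.816 -0.229  1.098] [-0.784  0.111 -0.61 ] -0.20037829024811857
top [ 0.285 -0.011  1.437] [ 0.213 -0.006 -0.977] -0.11287582908504903
wrist [ 0.259 -0.602  0.374] [-0.312 -0.065 -0.948] -0.030420976834583106
{'clock': 0.15, 'joint_positions': array([-7.64690043e+01,  2.75413885e+01,  9.14868813e+01,  1.07129499e-04,
        6.10250922e+01, -2.66963920e+00]), 'joint_velocities': array([ 0.1292639 , -0.01920847, -0.1723927 ,  0.06611042,  0.02857614,
       -0.02659553]), 'effort': array([ 9.54364696e-04, -9.51149654e+01, -4.30459821e+01, -2.58519640e-04,
        8.21226567e-03, -2.92109598e-05]), 'eef_pos': array([ 0.18131655, -0.6239368 ,  0.30341293]), 'tcp_rot': array([-1.79946700e+02, -2.57902006e-03,  1.62005817e+01]), 'ft_force': array([-0.05724459,  0.12147865,  0.00742647]), 'ft_torque': array([ 0.00037043, -0.00110839, -0.00529045]), 'width': 0.9991234805166761}
```

View pics/scene0.png

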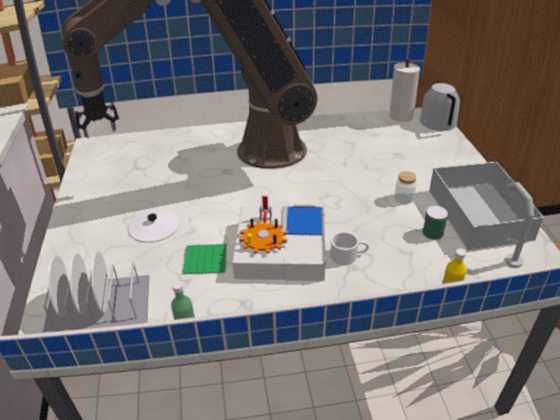

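View pics/top0.png

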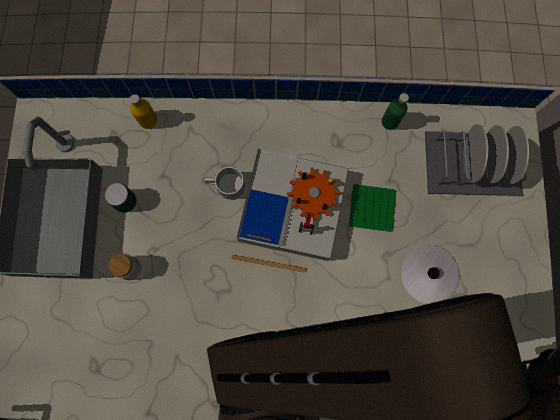

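View pics/wrist0.png

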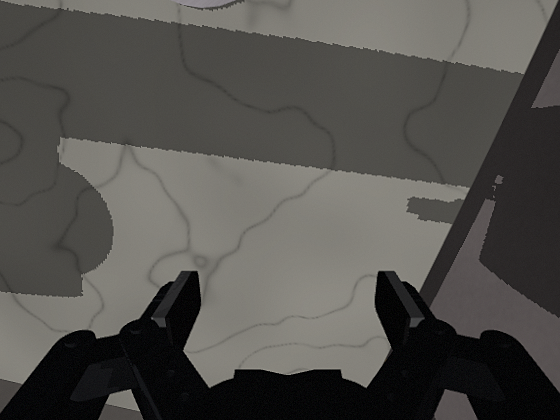

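The top view shows the holder around (295,203), the orange wheel at about (314,193) and the red pawl at (307,224). The stick is at (269,263). I'll zoom in on this area in both fixed views.

Run:
```python
from h import *
a=cv2.imread('pics/top0.png')[140:280,220:360];b=cv2.imread('pics/scene0.png')[185:285,225:335]
cv2.imwrite('pics/z1.png',cv2.resize(a,None,fx=4.2,fy=4.2,interpolation=cv2.INTER_CUBIC))
cv2.imwrite('pics/z2.png',cv2.resize(b,None,fx=6,fy=6,interpolation=cv2.INTER_CUBIC))
```

```text
(no output)
```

View pics/z1.png

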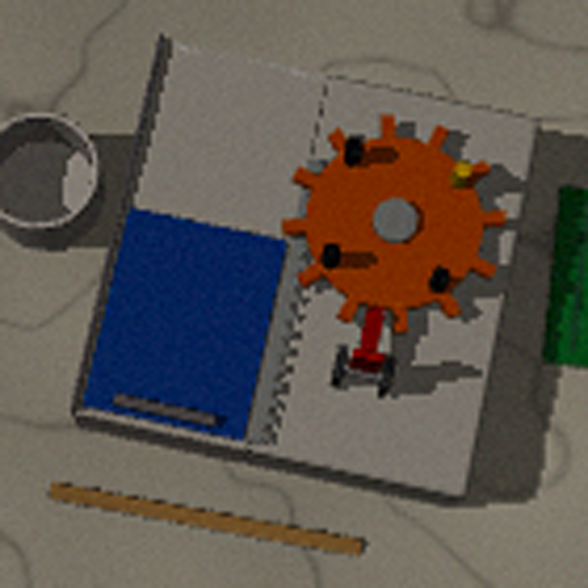

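View pics/z2.png

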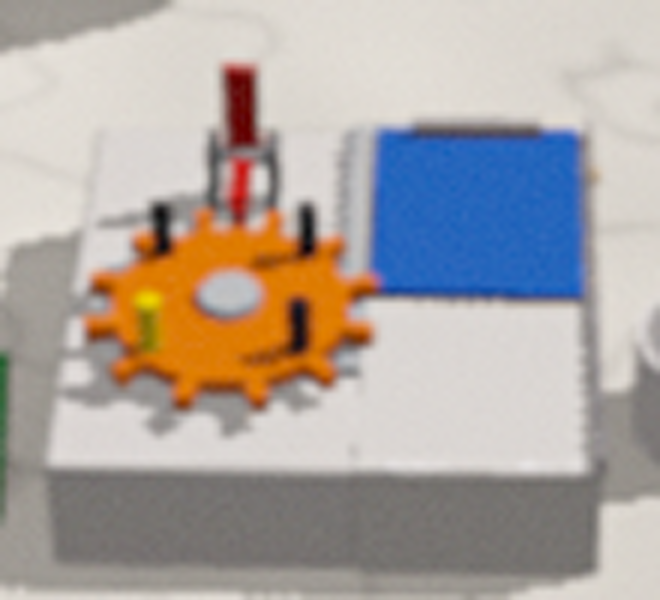

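Run:
```python
from h import *
t=env.snapshot('top');s=env.snapshot('scene')
T=lambda x,y:(220+(x+.5)/4.2-.5,140+(y+.5)/4.2-.5)
S=lambda x,y:(225+(x+.5)/6-.5,185+(y+.5)/6-.5)
def seg(im,lo,hi,box):
    h=cv2.cvtColor(im['frame'],cv2.COLOR_RGB2HSV);m=cv2.inRange(h,lo,hi);k=np.zeros_like(m);x0,y0,x1,y1=box;k[y0:y1,x0:x1]=m[y0:y1,x0:x1];return k
for n,a,b in [('hub',(397,220),(230,293)),('yel',(462,170),(148,300)),('bl1',(352,148),(297,305)),('bl2',(330,253),(306,210)),('bl3',(440,276),(161,210)),('tab',(366,362),(238,68))]:
    x,e=tri(ray(t,*T(*a)),ray(s,*S(*b)));print(n,x.round(4),np.round(e,1))
c=[onz(t,*T(*p),0.07)[:2] for p in[(165,42),(540,122),(465,495),(80,410)]]
print(np.round(c,4))
for i in range(4):
    d=c[(i+1)%4]-c[i];print(np.linalg.norm(d),np.degrees(np.arctan2(d[1],d[0])))
cs=[onz(s,*S(*p),0.07)[:2] for p in[(590,472),(48,468),(98,130),(588,130)]]
print(np.round(cs,4))
st=[onz(t,*T(*p),.006)[:2] for p in[(52,490),(365,547)]];print('stick',st, np.linalg.norm(st[0]-st[1]))
for z in(.09,):
  m=seg(t,(5,180,90),(16,255,255),(280,160,350,225));M=cv2.moments(m,True);print('orange c',onz(t,M['m10']/M['m00'],M['m01']/M['m00'],.09))
```

```text
hub [ 0.6315 -0.1145  0.095 ] [0.5 0.5]
yel [ 0.6599 -0.1564  0.1204] [0.4 0.4]
bl1 [ 0.6739 -0.0844  0.1184] [1.3 1.3]
bl2 [ 0.6019 -0.0699  0.1186] [0.7 0.7]
bl3 [ 0.5882 -0.1421  0.1178] [0.5 0.5]
tab [ 0.5231 -0.0924  0.1535] [1.2 1.2]
[[ 0.7625  0.0452]
 [ 0.7101 -0.2158]
 [ 0.4501 -0.1631]
 [ 0.5021  0.0949]]
0.2661714605438811 -101.34962716739426
0.26522385031127127 168.549524410498
0.2632240751572387 78.61897776742872
0.2650908129386249 -10.813472454763824
[[ 0.7638  0.0415]
 [ 0.7163 -0.2142]
 [ 0.4523 -0.1648]
 [ 0.4994  0.0991]]
stick [array([0.45545948, 0.11743868]), array([ 0.42034428, -0.10083556])] 0.22108080519905177
orange c [ 0.6301534  -0.11319442  0.09      ]
```

Request:
move_arm([
  {"travel": [0,0,0],"angular": [0,0,0.15],"gripper": -1},
  {"travel": [0,0,0],"angular": [0,0,0.15],"gripper": -1},
  {"travel": [0,0,0],"angular": [0,0,0.15],"gripper": -1},
])

```text
clock: 0.62
eef_pos: [0.1813, -0.6238, 0.3032]
tcp_rot: [-179.9, 0.0, -11.5]
ft_force: [0.1, 0.3, -0.5]
width: 0.375
```

Request:
move_arm([
  {"travel": [0.18,-0.36,0],"angular": [0,0,0],"gripper": -1},
  {"travel": [0.18,-0.36,0],"angular": [0,0,0],"gripper": -1},
  {"travel": [0.18,-0.36,0],"angular": [0,0,0],"gripper": -1},
  {"travel": [0.18,-0.36,0],"angular": [0,0,0],"gripper": -1},
  {"travel": [0.18,-0.36,0],"angular": [0,0,0],"gripper": -1},
  {"travel": [0.18,-0.36,0],"angular": [0,0,0],"gripper": -1},
  {"travel": [0.18,-0.36,0],"angular": [0,0,0],"gripper": -1},
  {"travel": [0.18,-0.36,0],"angular": [0,0,0],"gripper": -1},
  {"travel": [0.18,-0.36,0],"angular": [0,0,0],"gripper": -1},
])

```text
clock: 1.75
eef_pos: [0.5259, -0.1883, 0.3033]
tcp_rot: [179.9, -0.1, -12.1]
ft_force: [0.6, -0.8, -0.2]
width: 0.0
```

Run:
```python
from h import *
for n in('scene','wrist'):
    s=snap(n,n+'1.png')
o=env.get_obs();print(o['clock'],o['eef_pos'],o['tcp_rot'],o['width'],o['ft_force'])
```

```text
1.85 [ 0.52784144 -0.18572336  0.30320806] [-1.79990690e+02 -1.67458667e-01 -1.18675394e+01] 0.0011743834046963493 [ 0.21910733 -1.1934662   0.16828421]
```

View pics/wrist1.png

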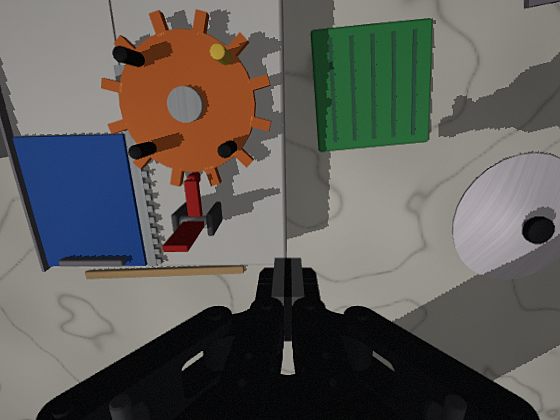

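View pics/scene1.png

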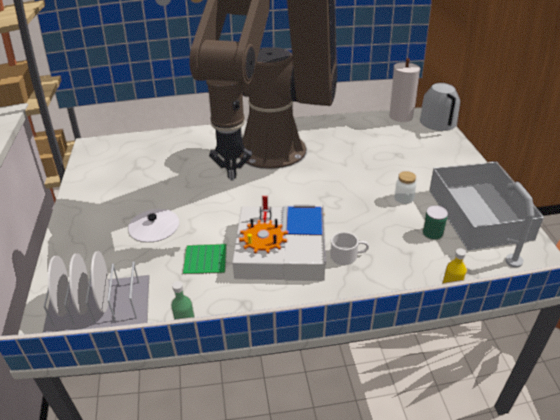

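Run:
```python
import cv2
a=cv2.imread('pics/wrist1.png')
cv2.imwrite('pics/z3.png',cv2.resize(a[0:270,90:330],None,fx=2.2,fy=2.2,interpolation=cv2.INTER_CUBIC))
cv2.imwrite('pics/z4.png',cv2.resize(a[140:300,140:340],None,fx=3.5,fy=3.5,interpolation=cv2.INTER_CUBIC))
b=cv2.imread('pics/scene1.png')[130:200,195:275]
cv2.imwrite('pics/z5.png',cv2.resize(b,None,fx=8,fy=8,interpolation=cv2.INTER_CUBIC))
```

```text
(no output)
```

View pics/z3.png

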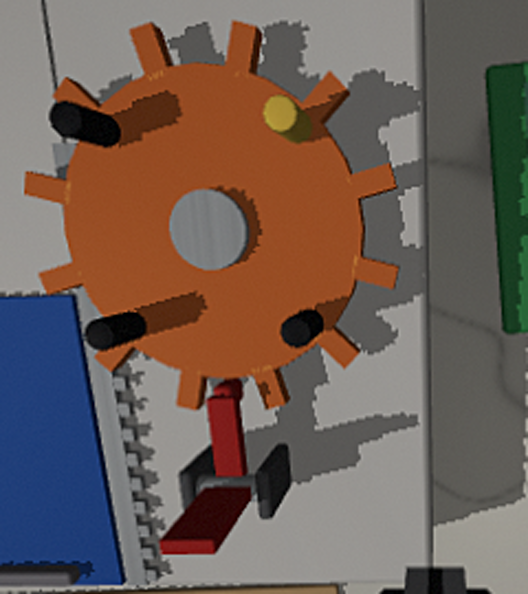

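View pics/z4.png

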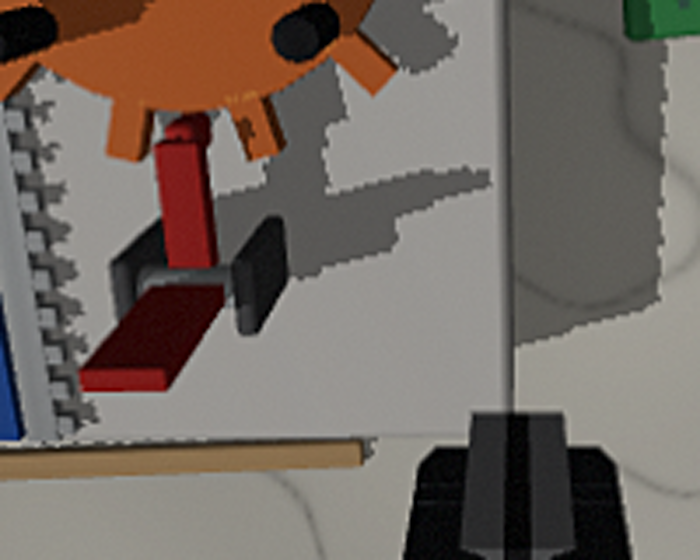

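View pics/z5.png

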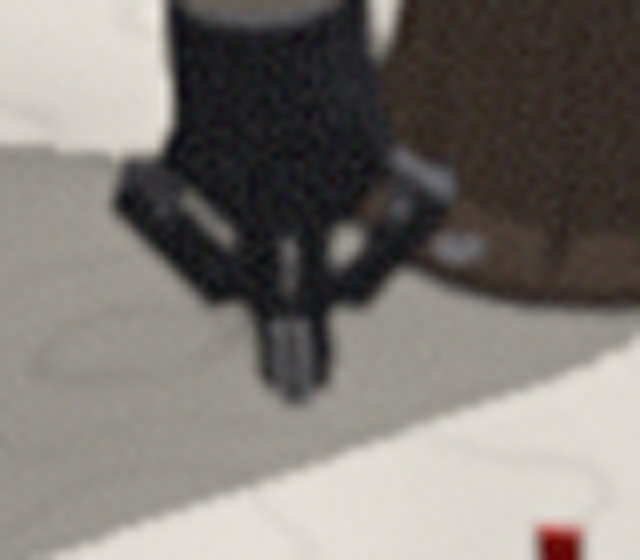

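```bash
cat >> h.py <<'E'
def hold(P,hub,yaw):
    c,s=np.cos(np.radians(yaw)),np.sin(np.radians(yaw));d=np.asarray(P)[:2]-hub[:2];return np.array([c*d[0]+s*d[1],-s*d[0]+c*d[1]])
E
python3 - <<'E'
from h import *
w=env.snapshot('wrist');s=env.snapshot('scene')
W=lambda x,y:(90+(x+.5)/2.2-.5,(y+.5)/2.2-.5)
W4=lambda x,y:(140+(x+.5)/3.5-.5,140+(y+.5)/3.5-.5)
S=lambda x,y:(225+(x+.5)/6-.5,185+(y+.5)/6-.5)
hub=None
for n,a,b,z in [('hub',W(208,228),(230,293),.096),('yel',W(280,114),(148,300),.122),('bl1',W(68,118),(297,303),.122),('bl2',W(100,332),(306,208),.122),('bl3',W(295,330),(161,207),.122),('tab',W4(125,380),(238,68),.158)]:
    x,e=tri(ray(w,*a),ray(s,*S(*b)));p=onz(w,*a,z)
    if n=='hub':hub=p
    h=hold(p,hub,-11.1);print(n,x.round(4),np.round(e,1),'plane',p.round(4),'rel hub mm',(h*1e3).round(1),np.degrees(np.arctan2(h[1],h[0])).round(1))
o=env.get_obs();tcp=o['eef_pos'];print(o['clock'],tcp,o['tcp_rot'])
x,e=tri(ray(w,*W4(517,413)),ray(s,195+293/8,130+398/8));print('tip',x,e,x-tcp)
for z in(-.073,-.086):
  for q in((470,413),(565,413)):print(z,(hold(onz(w,*W4(*q),tcp[2]+z),tcp,-11.9)*1e3).round(1))
e1,e2=W(424,0),W(432,560);a,b=onz(w,*e1,.07),onz(w,*e2,.07);print('edge yaw',np.degrees(np.arctan2(*(a-b)[[1,0]])), hold(a,hub,-11.1)*1e3)
E
```

```text
hub [ 0.6294 -0.1152  0.0926] [1.6 1.6] plane [ 0.6294 -0.1179  0.096 ] rel hub mm [0. 0.] 0.0
yel [ 0.6579 -0.1584  0.1184] [1.7 1.7] plane [ 0.6572 -0.1608  0.122 ] rel hub mm [ 35.6 -36.7] -45.8
bl1 [ 0.6726 -0.0867  0.118 ] [1.2 1.2] plane [ 0.6717 -0.0898  0.122 ] rel hub mm [36.1 35.8] 44.7
bl2 [ 0.6004 -0.0716  0.1178] [1.5 1.5] plane [ 0.6008 -0.0754  0.122 ] rel hub mm [-36.2  36.3] 134.9
bl3 [ 0.5858 -0.1439  0.1174] [1.6 1.6] plane [ 0.5863 -0.1466  0.122 ] rel hub mm [-36.7 -36.4] -135.2
tab [ 0.5218 -0.094   0.1522] [0.7 0.7] plane [ 0.5244 -0.0976  0.158 ] rel hub mm [-106.9   -0.3] -179.8
1.95 [ 0.52527225 -0.18900796  0.30300099] [ 1.79947079e+02 -7.88494808e-02 -1.19648803e+01]
tip [ 0.53802882 -0.18959395  0.23608638] [np.float64(0.5476186896899801), np.float64(0.5476186896899902)] [ 0.01275657 -0.00058599 -0.06691461]
-0.073 [9.3 9.6]
-0.073 [ 9.3 -4.6]
-0.086 [ 2.6 10.2]
-0.086 [ 2.7 -5.2]
edge yaw -11.17186485027675 [ 83.69530519 -85.26335008]
```

Request:
move_arm([
  {"travel": [0.02,-0.31,0],"angular": [0,0,-0.014],"gripper": -1},
  {"travel": [0.02,-0.31,0],"angular": [0,0,0],"gripper": -1},
  {"travel": [0,0,0],"angular": [0,0,0],"gripper": -1},
  {"travel": [0,0,0.2],"angular": [0,0,0],"gripper": -1},
  {"travel": [0,0,0],"angular": [0,0,0],"gripper": -1},
])

```text
clock: 2.58
eef_pos: [0.5477, -0.1036, 0.2726]
tcp_rot: [179.9, -0.1, -11.5]
ft_force: [-0.6, 0.4, -0.4]
width: 0.0
```

Run:
```python
from h import *
o=env.get_obs();print(o['clock'],o['eef_pos'],o['tcp_rot'],o['ft_force'],o['joint_velocities'].round(2))
snap('wrist','w2.png')
```

```text
2.575 [ 0.54773428 -0.10356587  0.27264498] [ 1.79860788e+02 -5.74588626e-02 -1.15166610e+01] [-0.62840046  0.40628339 -0.37354824] [-0.99 -2.46 -2.72 -0.17  1.49 -0.48]
```

View pics/w2.png

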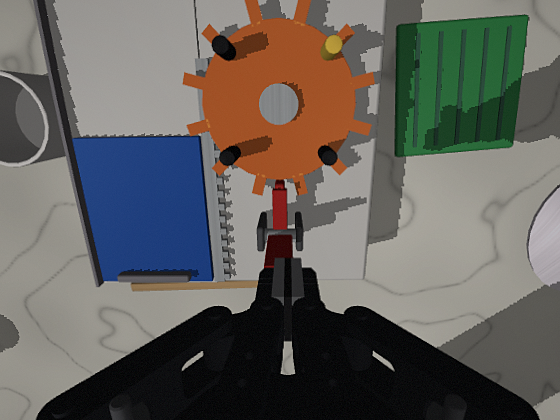

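Request:
move_arm([
  {"travel": [0.015,-0.025,0.1],"angular": [0,0,0.005],"gripper": -1},
  {"travel": [0,0,0.2],"angular": [0,0,0],"gripper": -1},
  {"travel": [0,0,0.1],"angular": [0,0,0],"gripper": -1},
  {"travel": [0,0,0],"angular": [0,0,0],"gripper": -1},
  {"travel": [0,0,0],"angular": [0,0,0],"gripper": -1},
])

```text
clock: 3.25
eef_pos: [0.5535, -0.1032, 0.2145]
tcp_rot: [179.8, -0.5, -12.0]
ft_force: [0.6, -0.3, 0.5]
width: -0.002
```

```bash
cat >> h.py <<'E'
HUB=np.array([.631,-.1155]);YAW=-11.1
def st():
    o=env.get_obs();print(o['clock'],'tcp',o['eef_pos'].round(4),'rot',o['tcp_rot'].round(2),'F',o['ft_force'].round(2),'relhub mm',(hold(o['eef_pos'],HUB,YAW)*1e3).round(1),'tipz',round(o['eef_pos'][2]-.073,4))
E
python3 - <<'E'
from h import *
st();snap('wrist','w3.png');s=snap('scene','s3.png')
cv2.imwrite('pics/s3z.png',cv2.resize(cv2.imread('pics/s3.png')[150:260,210:330],None,fx=6,fy=5.4,interpolation=cv2.INTER_CUBIC))
st()
E
```

```text
3.25 tcp [ 0.5535 -0.1032  0.2145] rot [179.84  -0.45 -12.05] F [ 0.62 -0.26  0.49] relhub mm [-78.4  -2.8] tipz 0.1415
3.35 tcp [ 0.5535 -0.1031  0.2146] rot [179.83  -0.48 -12.04] F [-0.17  0.45  0.2 ] relhub mm [-78.4  -2.8] tipz 0.1416
```

View pics/w3.png

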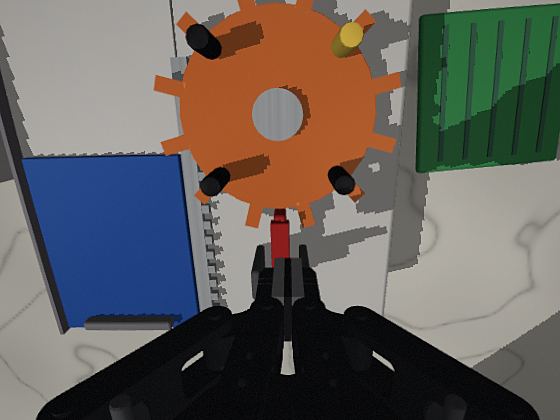

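View pics/s3z.png

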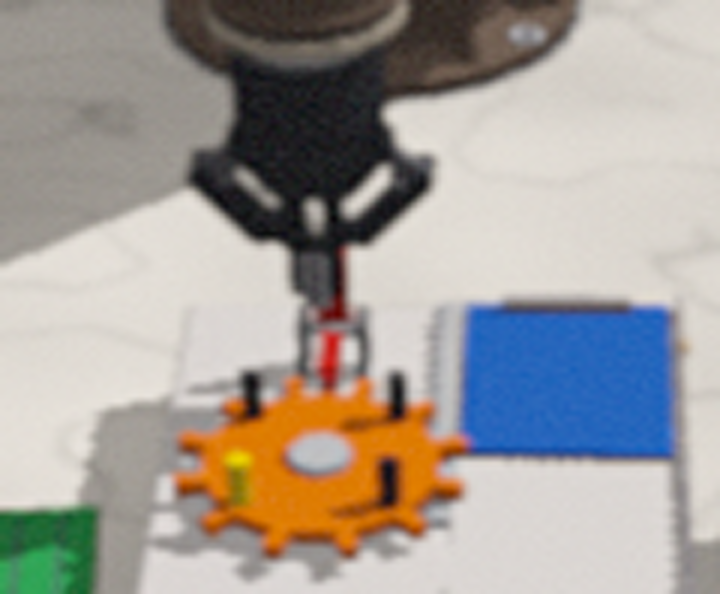

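Request:
move_arm([
  {"travel": [0,-0.03,0.06],"angular": [0,0,-0.012],"gripper": -1},
  {"travel": [0,0,0],"angular": [0,0,0],"gripper": -1},
  {"travel": [0,0,0],"angular": [0,0,0],"gripper": -1},
])

```text
clock: 3.72
eef_pos: [0.5551, -0.0984, 0.206]
tcp_rot: [179.8, -0.6, -11.3]
ft_force: [0.2, 0.1, 0.2]
width: -0.001
```

Run:
```python
from h import *
st()
```

```text
3.725 tcp [ 0.5551 -0.0984  0.206 ] rot [179.83  -0.57 -11.25] F [0.17 0.08 0.2 ] relhub mm [-77.8   2.2] tipz 0.133
```

Request:
move_arm([
  {"travel": [-0.06,0,0],"angular": [0,0,0],"gripper": -1},
  {"travel": [-0.06,0,0],"angular": [0,0,0],"gripper": -1},
  {"travel": [0,0,0],"angular": [0,0,0],"gripper": -1},
])

```text
clock: 4.1
eef_pos: [0.5361, -0.0946, 0.206]
tcp_rot: [179.8, -0.6, -11.3]
ft_force: [0.4, -0.7, -0.0]
width: -0.003
```

Request:
move_arm([
  {"travel": [-0.04,0,0],"angular": [0,0,0],"gripper": -1},
  {"travel": [0,0,0],"angular": [0,0,0],"gripper": -1},
])

```text
clock: 4.35
eef_pos: [0.53, -0.0935, 0.2062]
tcp_rot: [179.8, -0.6, -11.3]
ft_force: [0.7, 0.0, -0.0]
width: -0.002
```

Run:
```python
from h import *
st();snap('wrist','w4.png');snap('scene','s4.png')
cv2.imwrite('pics/s4z.png',cv2.resize(cv2.imread('pics/s4.png')[150:260,210:330],None,fx=6,fy=5.4,interpolation=cv2.INTER_CUBIC))
```

```text
4.35 tcp [ 0.53   -0.0935  0.2062] rot [179.83  -0.64 -11.27] F [ 0.66  0.02 -0.02] relhub mm [-103.4    2.2] tipz 0.1332
```

View pics/s4z.png

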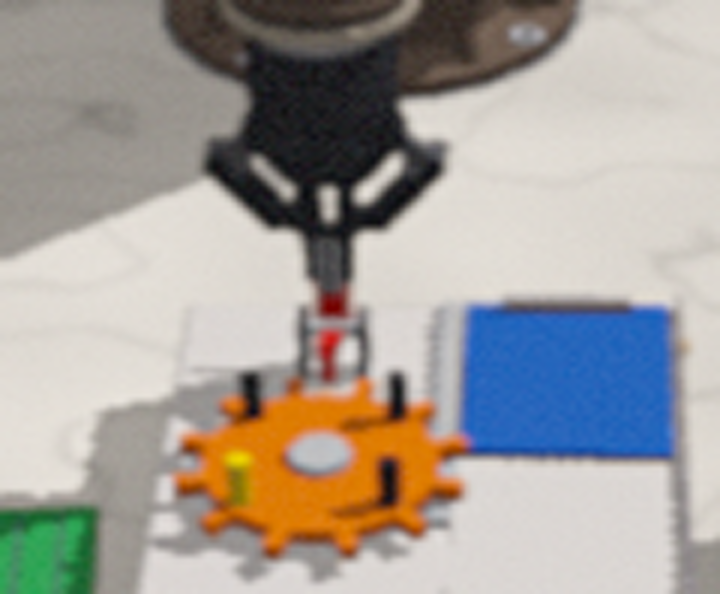

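View pics/w4.png

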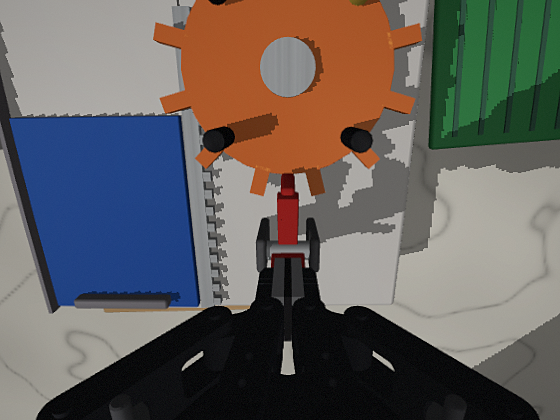

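Request:
move_arm([
  {"travel": [-0.04,0,0],"angular": [0,0,0],"gripper": -1},
  {"travel": [-0.02,0,0],"angular": [0,0,0],"gripper": -1},
  {"travel": [0,0,0],"angular": [0,0,0],"gripper": -1},
])

```text
clock: 4.82
eef_pos: [0.5214, -0.0918, 0.2062]
tcp_rot: [179.8, -0.7, -11.3]
ft_force: [0.2, 0.1, 0.0]
width: -0.001
```

Run:
```python
from h import *
st();snap('wrist','w5.png');snap('scene','s5.png')
cv2.imwrite('pics/s5z.png',cv2.resize(cv2.imread('pics/s5.png')[150:260,210:330],None,fx=6,fy=5.4,interpolation=cv2.INTER_CUBIC))
```

```text
4.825 tcp [ 0.5214 -0.0918  0.2062] rot [179.82  -0.7  -11.26] F [0.17 0.09 0.04] relhub mm [-112.1    2.2] tipz 0.1332
```

View pics/w5.png

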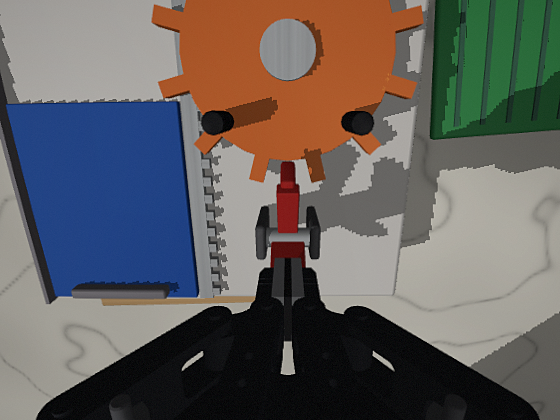

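View pics/s5z.png

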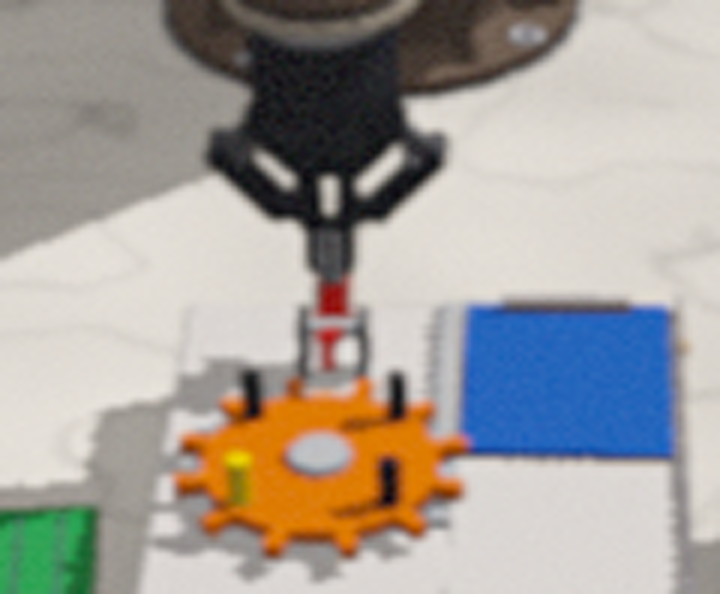

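Run:
```python
from h import *
w=env.snapshot('wrist');s=env.snapshot('scene')
a=np.radians(YAW);R=np.array([[np.cos(a),-np.sin(a)],[np.sin(a),np.cos(a)]])
def P(x,z): return [*(HUB+R@[x/1e3,0]),z/1e3]
print('hub pred',proj(w,P(0,96)),'piv',proj(w,P(-105,102)),proj(s,P(-105,102)))
for th in(0,.4,.5,.6,.7):
  c,sn=np.cos(th),np.sin(th);q=P(-105+44*c-2*sn,102+44*sn+2*c);t=P(-105-56*sn,102+56*c)
  print(th,proj(w,q).round(1),proj(s,q).round(1),'tab',proj(s,t).round(1))
print('scene arm end',210+328/6,150+370/5.4)
```

```text
hub pred [288.09557759  50.03118861] piv [288.43731843 236.55752027] [264.51243697 210.12029813]
0 [288.4 166. ] [263.6 218.3] tab [263.9 195.7]
0.4 [288.6 179.8] [263.5 213.1] tab [264.4 192.8]
0.5 [288.6 185.4] [263.5 211.7] tab [264.5 192.5]
0.6 [288.7 191.9] [263.5 210.3] tab [264.6 192.3]
0.7 [288.8 199.2] [263.5 208.9] tab [264.8 192.4]
scene arm end 264.6666666666667 218.51851851851853
```

Request:
move_arm([
  {"travel": [0.03,0,-0.1],"angular": [0,0.01,0],"gripper": -1},
  {"travel": [0,0,-0.2],"angular": [0,0,0],"gripper": -1},
  {"travel": [0,0,0],"angular": [0,0,0],"gripper": -1},
  {"travel": [0,0,0],"angular": [0,0,0],"gripper": -1},
])

```text
clock: 5.52
eef_pos: [0.526, -0.0925, 0.2544]
tcp_rot: [179.8, -1.4, -11.3]
ft_force: [-0.1, -0.2, 0.3]
width: -0.0
```

Run:
```python
from h import *
st();snap('wrist','w6.png');s=snap('scene','s6.png')
cv2.imwrite('pics/s6z.png',cv2.resize(cv2.imread('pics/s6.png')[150:260,210:330],None,fx=6,fy=5.4,interpolation=cv2.INTER_CUBIC))
```

```text
5.525 tcp [ 0.526  -0.0925  0.2544] rot [179.82  -1.4  -11.26] F [-0.07 -0.25  0.29] relhub mm [-107.4    2.3] tipz 0.1814
```

View pics/w6.png

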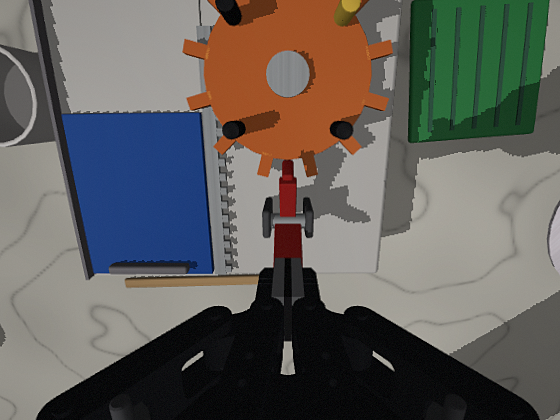

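View pics/s6z.png

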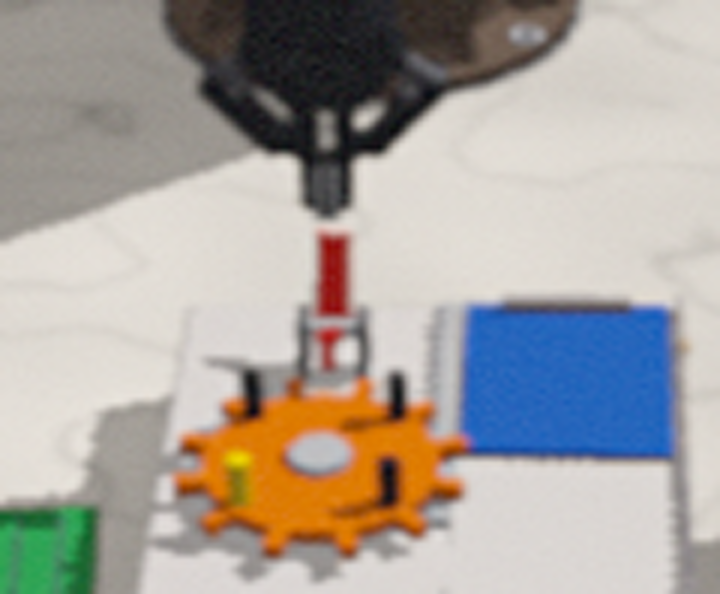

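Request:
move_arm([
  {"travel": [0.28,0.06,0],"angular": [0,-0.02,0],"gripper": -1},
  {"travel": [0.28,0.06,0],"angular": [0,0,0],"gripper": -1},
  {"travel": [0.28,0.06,0],"angular": [0,0,0],"gripper": -1},
  {"travel": [0.28,0.06,0],"angular": [0,0,0],"gripper": -1},
  {"travel": [0,0,0],"angular": [0,0,-0.125],"gripper": -1},
  {"travel": [0,0,0],"angular": [0,0,-0.125],"gripper": -1},
  {"travel": [0,0,0],"angular": [0,0,0],"gripper": -1},
  {"travel": [0,0,0],"angular": [0,0,0],"gripper": -1},
])

```text
clock: 6.62
eef_pos: [0.6863, -0.1623, 0.2486]
tcp_rot: [180.0, 0.4, 3.9]
ft_force: [0.5, -0.0, 0.1]
width: 0.005
```

Run:
```python
from h import *
st();snap('wrist','w7.png')
```

```text
6.625 tcp [ 0.6863 -0.1623  0.2486] rot [179.98   0.43   3.91] F [ 0.54 -0.03  0.12] relhub mm [ 63.2 -35.2] tipz 0.1756
```

View pics/w7.png

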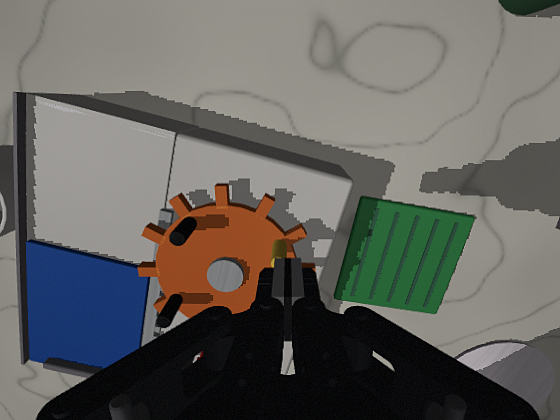

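Request:
move_arm([
  {"travel": [0,0,0.2],"angular": [0,0,0],"gripper": -1},
  {"travel": [0,0,0.2],"angular": [0,0,0],"gripper": -1},
  {"travel": [0,0,0.06],"angular": [0,0,0],"gripper": -1},
  {"travel": [0,0,0],"angular": [0,0,0],"gripper": -1},
  {"travel": [0,0,0],"angular": [0,0,0],"gripper": -1},
])

```text
clock: 7.3
eef_pos: [0.6866, -0.1623, 0.1805]
tcp_rot: [179.9, 0.3, 3.5]
ft_force: [0.2, -0.4, -0.2]
width: 0.0
```

Run:
```python
from h import *
st();snap('wrist','w8.png');s=snap('scene','s8.png')
cv2.imwrite('pics/s8z.png',cv2.resize(cv2.imread('pics/s8.png')[150:260,210:330],None,fx=6,fy=5.4,interpolation=cv2.INTER_CUBIC))
```

```text
7.3 tcp [ 0.6866 -0.1623  0.1805] rot [179.92   0.26   3.55] F [ 0.15 -0.39 -0.23] relhub mm [ 63.6 -35.3] tipz 0.1075
```

View pics/w8.png

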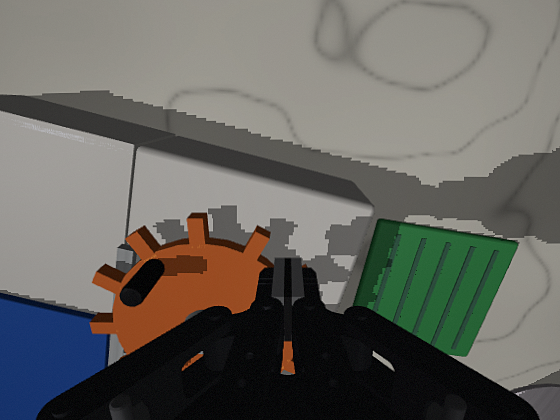

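View pics/s8z.png

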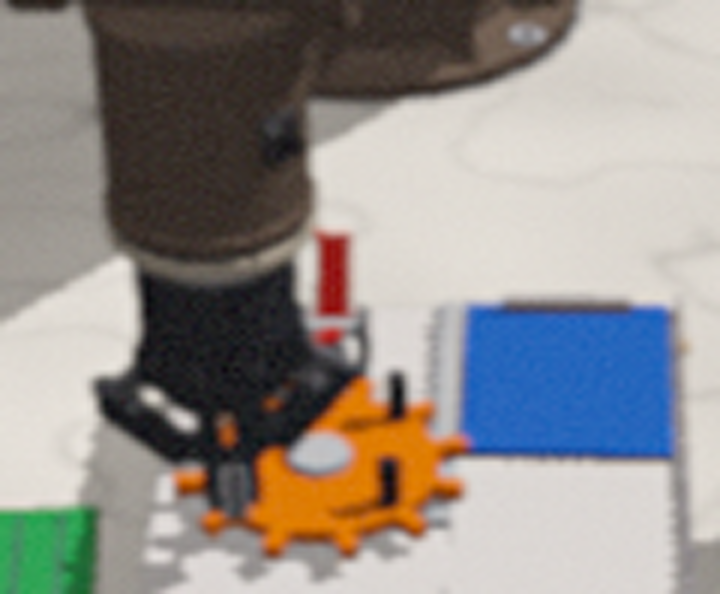

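Request:
move_arm([
  {"travel": [-0.05,0,0.01],"angular": [0,0,0],"gripper": -1},
  {"travel": [-0.05,0,0],"angular": [0,0,0],"gripper": -1},
  {"travel": [0,0,0],"angular": [0,0,0],"gripper": -1},
])

```text
clock: 7.78
eef_pos: [0.6719, -0.164, 0.1809]
tcp_rot: [179.8, 0.0, 3.6]
ft_force: [0.1, 0.3, 0.1]
width: -0.003
```

Request:
move_arm([
  {"travel": [-0.04,0,0],"angular": [0,0,0],"gripper": -1},
  {"travel": [-0.04,0,0],"angular": [0,0,0],"gripper": -1},
  {"travel": [0,0,0],"angular": [0,0,0],"gripper": -1},
])

```text
clock: 8.15
eef_pos: [0.66, -0.1653, 0.1816]
tcp_rot: [179.7, -0.1, 3.5]
ft_force: [-0.1, -0.3, -0.1]
width: 0.003
```

Run:
```python
from h import *
st();snap('wrist','w9.png');s=snap('scene','s9.png');t=snap('top','t9.png')
cv2.imwrite('pics/s9z.png',cv2.resize(cv2.imread('pics/s9.png')[150:260,210:330],None,fx=6,fy=5.4,interpolation=cv2.INTER_CUBIC))
```

```text
8.15 tcp [ 0.66   -0.1653  0.1816] rot [ 1.7975e+02 -1.3000e-01  3.5500e+00] F [-0.14 -0.32 -0.06] relhub mm [ 38.  -43.3] tipz 0.1086
```

View pics/s9z.png

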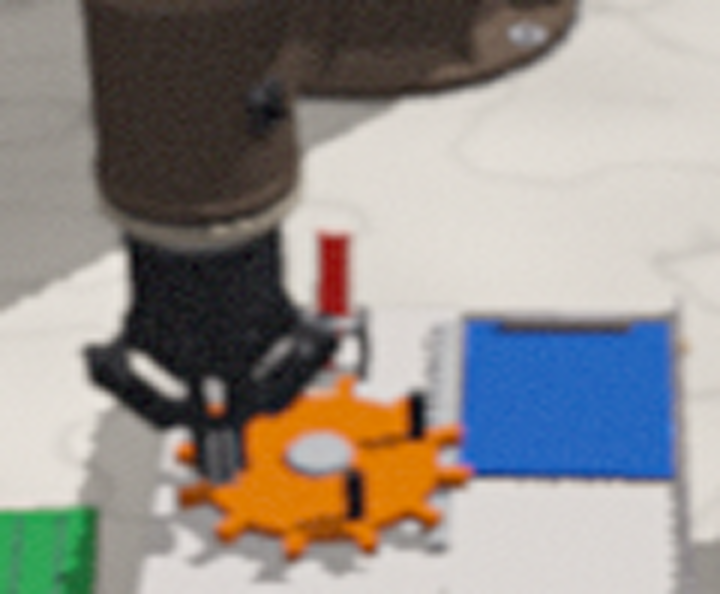

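View pics/w9.png

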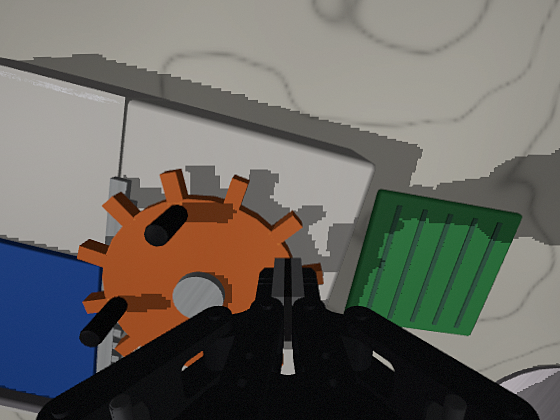

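Run:
```python
import cv2
cv2.imwrite('pics/w9z.png',cv2.resize(cv2.imread('pics/w9.png')[160:360,60:260],None,fx=3,fy=3,interpolation=cv2.INTER_CUBIC))
```

```text
(no output)
```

View pics/w9z.png

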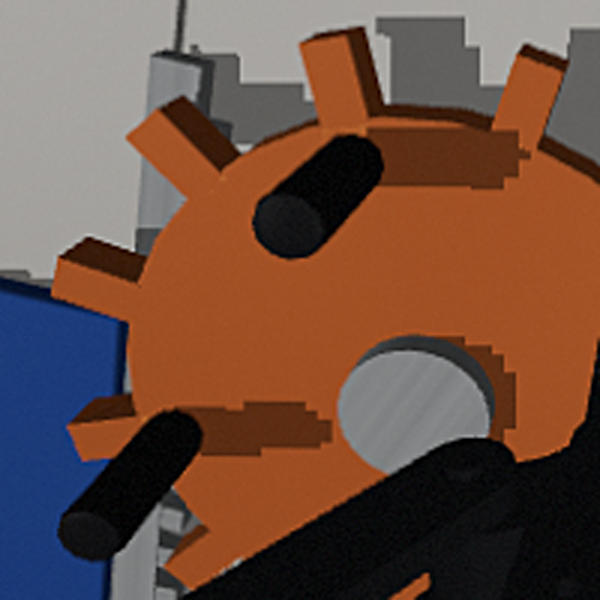

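```bash
cat >> h.py <<'E'
def wheel(s,picks,hubpx=None):
    # picks: (u,v,angle0 deg) peg tops
    hs=[onz(s,*hubpx,.096)[:2]] if hubpx else []
    for H in [HUB]+hs:
        for u,v,a0 in picks:
            h=hold(onz(s,u,v,.122),H,YAW);an=np.degrees(np.arctan2(h[1],h[0]));d=(a0-an+180)%360-180
            print('hub',H.round(4),'r mm',round(np.hypot(*h)*1e3,1),'theta',round(d,2),'deg',round(np.radians(d),3))
E
python3 - <<'E'
from h import *
s=env.snapshot('wrist');Z=lambda x,y:(60+(x+.5)/3-.5,160+(y+.5)/3-.5)
wheel(s,[(*Z(288,226),45),(*Z(93,535),135)],Z(413,413))
st()
E
```

```text
hub [ 0.631  -0.1155] r mm 52.6 theta 21.57 deg 0.377
hub [ 0.631  -0.1155] r mm 51.5 theta 22.63 deg 0.395
hub [ 0.6318 -0.1148] r mm 51.6 theta 22.19 deg 0.387
hub [ 0.6318 -0.1148] r mm 50.9 theta 21.55 deg 0.376
8.35 tcp [ 0.6604 -0.1651  0.1813] rot [ 1.7975e+02 -1.2000e-01  3.5600e+00] F [ 0.13  0.19 -0.71] relhub mm [ 38.4 -43.1] tipz 0.1083
```

Request:
move_arm([
  {"travel": [-0.025,0,0],"angular": [0,0,0],"gripper": -1},
  {"travel": [-0.017,0,0],"angular": [0,0,0],"gripper": -1},
  {"travel": [0,0,0],"angular": [0,0,0],"gripper": -1},
])

```text
clock: 8.72
eef_pos: [0.6543, -0.1657, 0.1814]
tcp_rot: [179.7, -0.2, 3.6]
ft_force: [1.7, -0.4, 0.3]
width: -0.002
```

Run:
```python
from h import *
st();snap('wrist','w10.png')
cv2.imwrite('pics/w10z.png',cv2.resize(cv2.imread('pics/w10.png')[160:360,60:260],None,fx=3,fy=3,interpolation=cv2.INTER_CUBIC))
```

```text
8.725 tcp [ 0.6543 -0.1657  0.1814] rot [179.72  -0.19   3.57] F [ 1.69 -0.39  0.34] relhub mm [ 32.5 -44.8] tipz 0.1084
```

View pics/w10z.png

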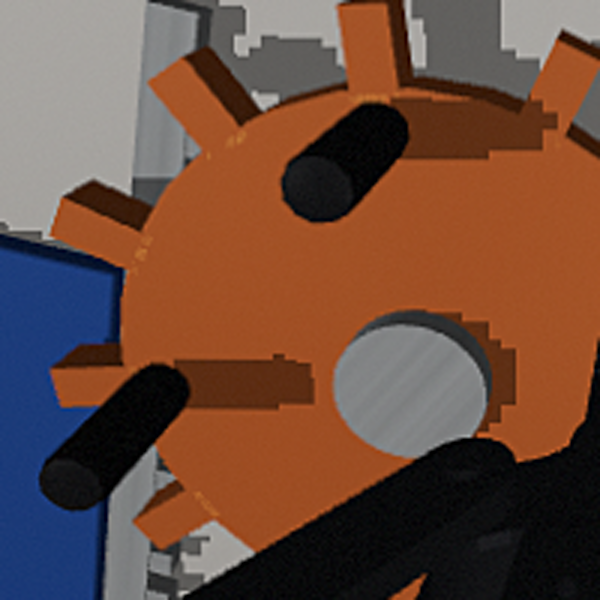

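Run:
```python
from h import *
s=env.snapshot('wrist');Z=lambda x,y:(60+(x+.5)/3-.5,160+(y+.5)/3-.5)
wheel(s,[(*Z(318,189),45),(*Z(74,483),135)],Z(411,390))
st()
```

```text
hub [ 0.631  -0.1155] r mm 52.1 theta 27.69 deg 0.483
hub [ 0.631  -0.1155] r mm 51.7 theta 28.35 deg 0.495
hub [ 0.6312 -0.1152] r mm 51.8 theta 28.04 deg 0.489
hub [ 0.6312 -0.1152] r mm 51.4 theta 28.05 deg 0.49
8.825 tcp [ 0.6543 -0.1656  0.1814] rot [179.73  -0.18   3.58] F [ 0.05 -0.   -0.32] relhub mm [ 32.5 -44.7] tipz 0.1084
```

Request:
move_arm([
  {"travel": [-0.012,0,0],"angular": [0,0,0],"gripper": -1},
  {"travel": [0,0,0],"angular": [0,0,0],"gripper": -1},
])

```text
clock: 9.07
eef_pos: [0.6526, -0.1658, 0.1814]
tcp_rot: [179.7, -0.2, 3.6]
ft_force: [0.7, -0.3, -0.0]
width: -0.002
```

Run:
```python
from h import *
st();snap('wrist','w11.png')
cv2.imwrite('pics/w11z.png',cv2.resize(cv2.imread('pics/w11.png')[160:360,60:260],None,fx=3,fy=3,interpolation=cv2.INTER_CUBIC))
```

```text
9.075 tcp [ 0.6526 -0.1658  0.1814] rot [179.72  -0.19   3.58] F [ 0.69 -0.35 -0.04] relhub mm [ 30.9 -45.2] tipz 0.1084
```

View pics/w11z.png

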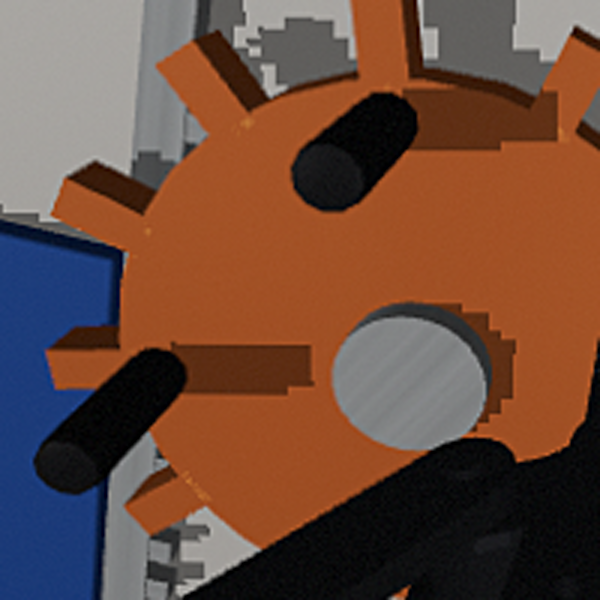

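Run:
```python
from h import *
s=env.snapshot('wrist');Z=lambda x,y:(60+(x+.5)/3-.5,160+(y+.5)/3-.5)
wheel(s,[(*Z(328,178),45),(*Z(67,467),135)],Z(410,383))
st()
```

```text
hub [ 0.631  -0.1155] r mm 52.1 theta 29.54 deg 0.516
hub [ 0.631  -0.1155] r mm 52.2 theta 30.02 deg 0.524
hub [ 0.631  -0.1151] r mm 52.0 theta 30.01 deg 0.524
hub [ 0.631  -0.1151] r mm 51.8 theta 29.94 deg 0.522
9.175 tcp [ 0.6526 -0.1658  0.1814] rot [179.73  -0.18   3.58] F [ 0.18  0.07 -0.3 ] relhub mm [ 30.8 -45.2] tipz 0.1084
```

Request:
move_arm([
  {"travel": [0.05,0,0],"angular": [0,0,0],"gripper": -1},
  {"travel": [0,0,0],"angular": [0,0,0],"gripper": -1},
  {"travel": [0,0,-0.2],"angular": [0,0,0],"gripper": -1},
  {"travel": [0,0,-0.3],"angular": [0,0,0],"gripper": -1},
  {"travel": [0,0,-0.1],"angular": [0,0,0.125],"gripper": -1},
  {"travel": [0,0,0],"angular": [0,0,0.12],"gripper": -1},
  {"travel": [0,0,0],"angular": [0,0,0],"gripper": -1},
  {"travel": [0,0,0],"angular": [0,0,0],"gripper": -1},
])

```text
clock: 10.18
eef_pos: [0.6597, -0.164, 0.273]
tcp_rot: [179.8, -0.0, -11.3]
ft_force: [-0.4, -0.1, 0.7]
width: -0.001
```

Run:
```python
from h import *
st()
```

```text
10.175 tcp [ 0.6597 -0.164   0.273 ] rot [ 1.7982e+02 -2.0000e-02 -1.1270e+01] F [-0.41 -0.1   0.74] relhub mm [ 37.5 -42.1] tipz 0.2
```

Request:
move_arm([
  {"travel": [-0.27,-0.056,0],"angular": [0,0,0],"gripper": -1},
  {"travel": [-0.27,-0.056,0],"angular": [0,0,0],"gripper": -1},
  {"travel": [-0.27,-0.056,0],"angular": [0,0,0],"gripper": -1},
  {"travel": [-0.27,-0.056,0],"angular": [0,0,0],"gripper": -1},
  {"travel": [-0.27,-0.056,0],"angular": [0,0,0],"gripper": -1},
  {"travel": [0,0,0],"angular": [0,0,0],"gripper": -1},
  {"travel": [0,0,0],"angular": [0,0,0],"gripper": -1},
])

```text
clock: 11.05
eef_pos: [0.4623, -0.0818, 0.2702]
tcp_rot: [179.8, 0.2, -10.3]
ft_force: [0.8, -0.2, -0.3]
width: -0.004
```

Run:
```python
from h import *
st();snap('wrist','w12.png')
```

```text
11.05 tcp [ 0.4623 -0.0818  0.2702] rot [179.83   0.19 -10.31] F [ 0.81 -0.25 -0.29] relhub mm [-172.1    0.6] tipz 0.1972
```

View pics/w12.png

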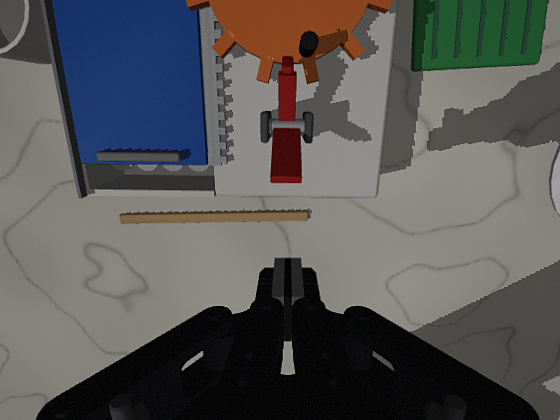

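Request:
move_arm([
  {"travel": [0,0,0.2],"angular": [0,0,0.01],"gripper": -1},
  {"travel": [0,0,0.2],"angular": [0,0,0],"gripper": -1},
  {"travel": [0,0,0.04],"angular": [0,0,0],"gripper": -1},
  {"travel": [0,0,0],"angular": [0,0,0],"gripper": -1},
  {"travel": [0,0,0],"angular": [0,0,0],"gripper": -1},
])

```text
clock: 11.72
eef_pos: [0.4661, -0.0835, 0.2034]
tcp_rot: [179.8, 0.0, -10.8]
ft_force: [-0.1, -0.1, 0.4]
width: 0.001
```

Run:
```python
from h import *
st();w=snap('wrist','w13.png')
a=np.radians(YAW);R=np.array([[np.cos(a),-np.sin(a)],[np.sin(a),np.cos(a)]])
def P(x,z): return [*(HUB+R@[x/1e3,0]),z/1e3]
print('piv',proj(w,P(-105,102)))
for th in(0,.4,.5,.6,.7,.8):
  c,sn=np.cos(th),np.sin(th);print(th,'tab',proj(w,P(-105-56*sn,102+56*c)).round(1))
```

```text
11.725 tcp [ 0.4661 -0.0835  0.2034] rot [ 1.7982e+02  3.0000e-02 -1.0840e+01] F [-0.15 -0.1   0.44] relhub mm [-167.9   -0.3] tipz 0.1304
piv [284.60563731 142.52833077]
0 tab [283.8 158.9]
0.4 tab [283.8 210.1]
0.5 tab [283.9 219.5]
0.6 tab [283.9 227.4]
0.7 tab [284.  233.7]
0.8 tab [284.  238.6]
```

View pics/w13.png

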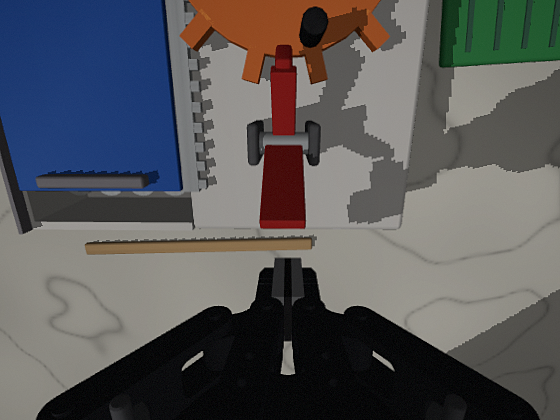

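Request:
move_arm([
  {"travel": [0.06,0,0],"angular": [0,0,0],"gripper": -1},
  {"travel": [0.06,0,0],"angular": [0,0,0],"gripper": -1},
  {"travel": [0.06,0,0],"angular": [0,0,0],"gripper": -1},
  {"travel": [0.05,0,0],"angular": [0,0,0],"gripper": -1},
  {"travel": [0,0,0],"angular": [0,0,0],"gripper": -1},
])

```text
clock: 12.4
eef_pos: [0.5036, -0.0907, 0.2051]
tcp_rot: [179.8, -0.1, -10.8]
ft_force: [-0.1, -0.3, -0.1]
width: -0.005
```

Run:
```python
from h import *
st();w=snap('wrist','w14.png')
```

```text
12.4 tcp [ 0.5036 -0.0907  0.2051] rot [ 1.7981e+02 -1.4000e-01 -1.0830e+01] F [-0.13 -0.32 -0.05] relhub mm [-129.8   -0.2] tipz 0.1321
```

View pics/w14.png

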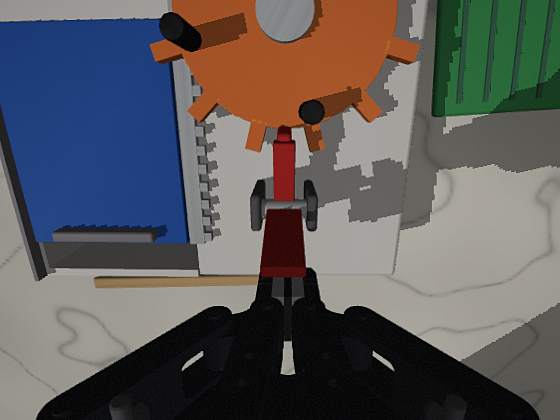

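Request:
move_arm([
  {"travel": [0.035,0,0],"angular": [0,0,0],"gripper": -1},
  {"travel": [0,0,0],"angular": [0,0,0],"gripper": -1},
])

```text
clock: 12.7
eef_pos: [0.5084, -0.0916, 0.205]
tcp_rot: [179.8, -0.1, -10.8]
ft_force: [0.5, 0.4, 0.0]
width: 0.004
```

Request:
move_arm([
  {"travel": [0.025,0,0],"angular": [0,0,0],"gripper": -1},
  {"travel": [0,0,0],"angular": [0,0,0],"gripper": -1},
])

```text
clock: 12.95
eef_pos: [0.5121, -0.0923, 0.205]
tcp_rot: [179.8, -0.1, -10.8]
ft_force: [0.2, -0.1, -0.8]
width: -0.0
```

Run:
```python
from h import *
st();w=snap('wrist','w15.png')
snap('scene','s15.png')
cv2.imwrite('pics/s15z.png',cv2.resize(cv2.imread('pics/s15.png')[150:260,210:330],None,fx=6,fy=5.4,interpolation=cv2.INTER_CUBIC))
```

```text
12.95 tcp [ 0.5121 -0.0923  0.205 ] rot [ 1.7981e+02 -9.0000e-02 -1.0840e+01] F [ 0.18 -0.13 -0.8 ] relhub mm [-1.211e+02 -1.000e-01] tipz 0.132
```

View pics/w15.png

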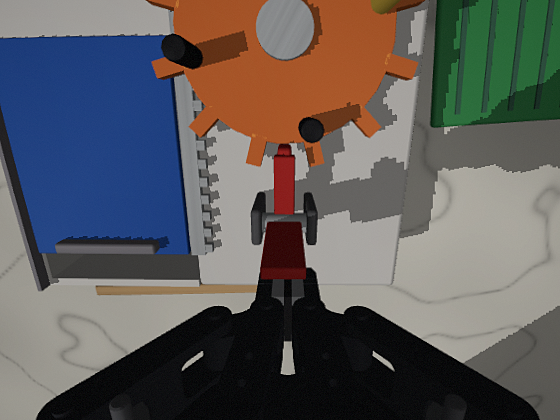

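View pics/s15z.png

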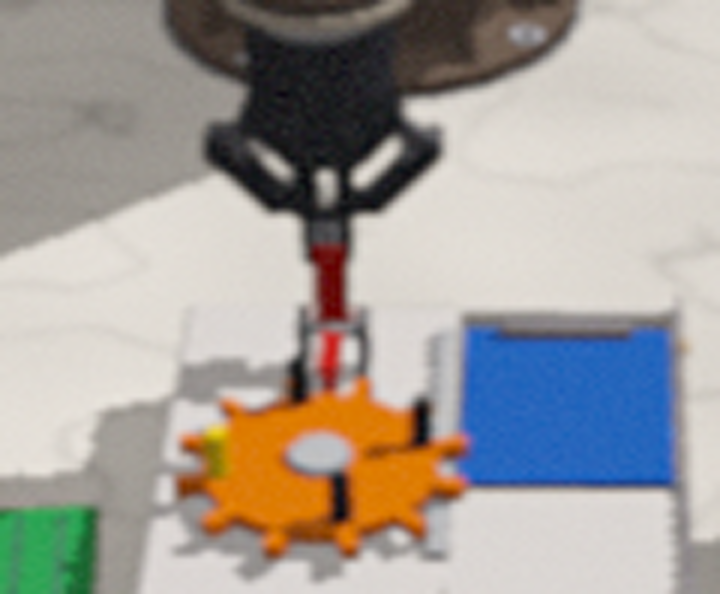

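Request:
move_arm([
  {"travel": [0.014,0,0],"angular": [0,0,0],"gripper": -1},
  {"travel": [0,0,0],"angular": [0,0,0],"gripper": -1},
])

```text
clock: 13.3
eef_pos: [0.5139, -0.0926, 0.2049]
tcp_rot: [179.8, -0.1, -10.8]
ft_force: [0.4, 0.3, -0.7]
width: -0.002
```

Request:
move_arm([
  {"travel": [0.012,0,0],"angular": [0,0,0],"gripper": -1},
])

```text
clock: 13.42
eef_pos: [0.5154, -0.0929, 0.2049]
tcp_rot: [179.8, -0.0, -10.8]
ft_force: [-8.9, 1.8, 5.7]
width: -0.003
```

Request:
move_arm([
  {"travel": [0.01,0,0],"angular": [0,0,0],"gripper": -1},
])

```text
clock: 13.55
eef_pos: [0.5157, -0.0929, 0.2047]
tcp_rot: [179.8, 0.1, -10.8]
ft_force: [-10.5, 1.2, 7.9]
width: 0.001
```

Run:
```python
from h import *
st();w=snap('wrist','w16.png')
```

```text
13.55 tcp [ 0.5157 -0.0929  0.2047] rot [ 1.7982e+02  1.5000e-01 -1.0830e+01] F [-10.53   1.21   7.95] relhub mm [-1.175e+02 -1.000e-01] tipz 0.1317
```

View pics/w16.png

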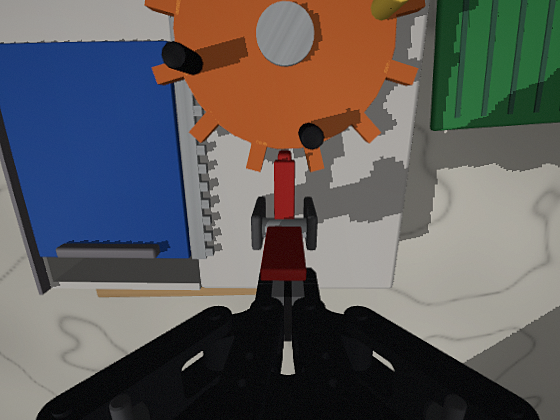

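Request:
move_arm([
  {"travel": [-0.06,0,0],"angular": [0,0,0],"gripper": -1},
  {"travel": [-0.15,0,0],"angular": [0,0,0],"gripper": -1},
  {"travel": [-0.1,0,0],"angular": [0,0,0],"gripper": -1},
  {"travel": [0,0,-0.3],"angular": [0,0,0],"gripper": -1},
  {"travel": [0,0,-0.3],"angular": [0,0,0],"gripper": -1},
  {"travel": [0,0,0],"angular": [0,0,0],"gripper": -1},
  {"travel": [0,0,0],"angular": [0,0,0],"gripper": -1},
  {"travel": [0,0,0],"angular": [0,0,0],"gripper": -1},
])

```text
clock: 14.6
eef_pos: [0.4669, -0.0833, 0.2961]
tcp_rot: [179.8, 0.2, -10.8]
ft_force: [0.5, 0.2, -0.1]
width: 0.001
```

Run:
```python
from h import *
st();w=snap('wrist','w17.png');s=snap('scene','s17.png')
cv2.imwrite('pics/s17z.png',cv2.resize(cv2.imread('pics/s17.png')[150:260,210:330],None,fx=6,fy=5.4,interpolation=cv2.INTER_CUBIC))
cv2.imwrite('pics/w17z.png',cv2.resize(cv2.imread('pics/w17.png')[0:250,150:400],None,fx=2.4,fy=2.4,interpolation=cv2.INTER_CUBIC))
a=np.radians(YAW);R=np.array([[np.cos(a),-np.sin(a)],[np.sin(a),np.cos(a)]])
def P(x,z): return [*(HUB+R@[x/1e3,0]),z/1e3]
print('piv',proj(w,P(-105,102)))
for th in(0,.05,.1,.2,.3):
  c,sn=np.cos(th),np.sin(th);q=P(-105-56*sn,102+56*c);print(th,'tab w',proj(w,q).round(1),'s',proj(s,q).round(1))
```

```text
14.6 tcp [ 0.4669 -0.0833  0.2961] rot [179.82   0.18 -10.83] F [ 0.48  0.19 -0.1 ] relhub mm [-167.2    0. ] tipz 0.2231
piv [285.59980678 130.57586161]
0 tab w [285.4 137. ] s [263.9 195.7]
0.05 tab w [285.4 141.3] s [263.9 195.2]
0.1 tab w [285.4 145.5] s [264.  194.7]
0.2 tab w [285.4 153.6] s [264.1 193.9]
0.3 tab w [285.4 161.3] s [264.2 193.3]
```

View pics/w17z.png

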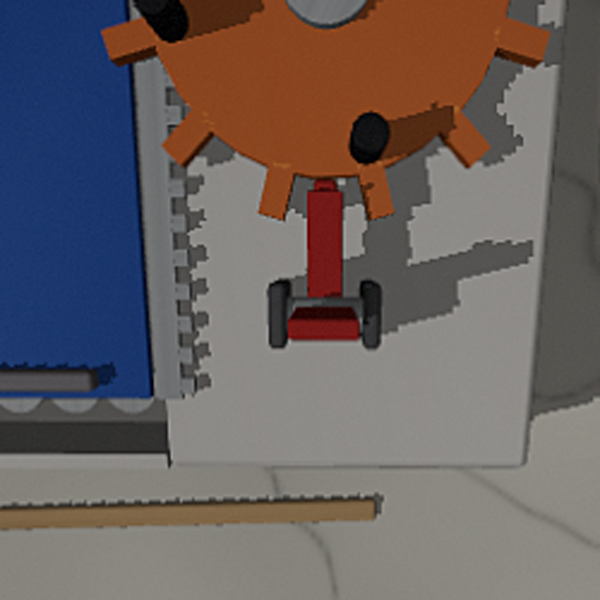

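View pics/s17z.png

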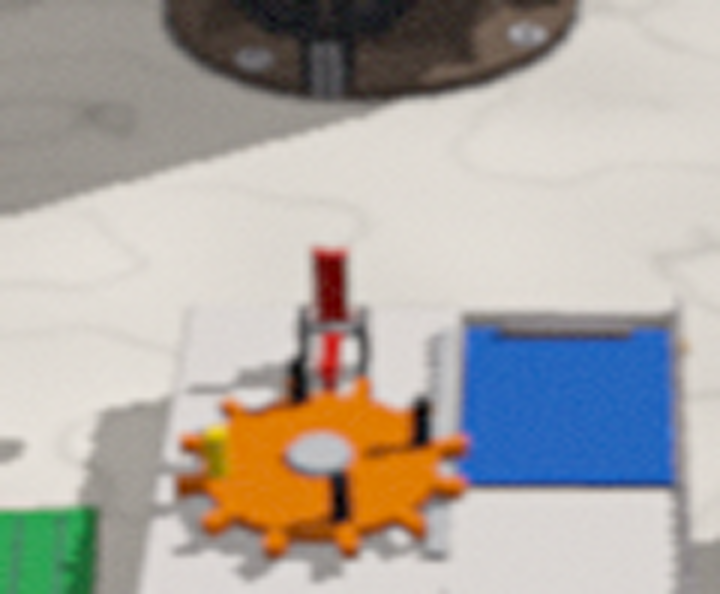

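Run:
```python
from h import *
env.finish_job();st()
```

```text
the job is handed in; nothing more can be done
the job is handed in; nothing more can be done
```

The sliding door is open by one notch and the pawl is back down, locking the wheel. I handed the job in at about 14.7 s, against the 51 s limit.

- **Lift:** With the gripper closed, I pushed the tab away from the wheel. The wrist camera showed the pawl at about 0.58 rad, clear of the teeth.
- **Wheel:** I pushed the yellow peg clockwise in small steps, checking with the camera each time. The wheel stopped at about 0.52 rad (four readings from 0.516 to 0.524) against 0.524 for one notch.
- **Drop:** I pushed the tab back from the front until it met its stop. Contact there was about 13 N in total, the highest force I saw reported (only sampled between moves).
- **Last checks:** The tab's top was at image row 137, where row 137.0 is predicted for a fully lowered pawl. The nose sits midway between two teeth, and the door has visibly slid back. The arm was clear of everything, and the last pictures show nothing out of place, though I did not re-measure the other objects.

**Disagreements:** Heights from two views came out 1 to 6 mm lower than the text gives, so I used the stated heights when turning pixels into positions. The first wrist pictures, taken before the arm settled, put the hub 2 to 3 mm off. Later views agreed with the position I used to within 1 mm.

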